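Charge the wax melter with a block of wax

ROBOT

A 6-joint arm with a two-finger parallel gripper is mounted at the origin on a cart in front of the work surface, level with it; the furniture and walls round the work are solid. World frame = base frame: x ahead of the robot, y to its left, z up, the work surface at z = 0. Lengths are in m, angles in rad, forces in N, time in s.
With the tool pointing down it reaches from about 0.25 to 0.8 m from the base axis. Payload 3.9 kg.
Tool frame: the origin (TCP) lies at the very end of the fingers, on their centre line; the grasp point (between the pads) lies 19 mm behind it; z points along the fingers, y is the line along which they close (so a half turn about z gives the same grasp; the last joint's range is limited). The gripper opens to 85 mm and grips with 20 to 120 N. Pads are 22 mm wide; open, the fingers measure 114 mm over their backs; the gripper's body (76 mm by 85 mm) begins 54 mm behind the grasp point. The pads swing forward as they close: fully open they stand 13 mm farther back than shut.
Start: joints at [-1.179, 0.26, -0.138, 1.173, 0, 1.571], TCP at [0.2, -0.485, 0.231] pointing down, gripper open.
Joint ranges: [-2.78, 2.78], [-0.83, 1.72], [-1.28, 1.37], [-1.9, 2.12], [-1.57, 1.48], [-3.14, 3.14]. Speed limits (rad/s): [2.57, 2.57, 3.14, 3.14, 3.14, 3.14].

INTERFACE

Orientations are given as a unit quaternion [x, y, z, w].
In Python, from station import arm, capture gives the robot as it stands.
- The arm moves only by the shell command python3 -m jog 'ROWS' [FORCE]. ROWS is text: rows parted by semicolons, each of 5 numbers parted by spaces: the closure, from 0 (fully open) to 1 (shut), then the shift along the world's x, y, z scaled (see below), then the turn about the world's z scaled (see below). In form: jaw tx ty tz yaw; .... A call has exactly 8 rows; each row shifts and turns the commanded pose from where the row before left it; what a row does not reach is not made up. The controller multiplies each number of a shift by 25 cm and each number of a turn by 0.1 rad. A row lasts 1/12 s, in which the tool goes at most 41.7 mm and 7.16 degrees, less where a joint would pass 70% of its speed; a pose out of reach is approached as far as the arm can. A call with a number of a shift or a turn outside -1 to 1 is refused whole. A call with a gripper value outside its range is refused whole. The fingers move at their own pace and stop on an object; FORCE is the grip in N (left out, the last holds). Time passes only in rows, so rows that do not move let the fingers close, or fill a call up. It gives the time, the measured TCP pose, the force, the opening and the grip force at its end, in the units of the state.
- arm.read_state(): the state, without advancing time (a new reading comes with each control period).
- capture(name): name is "side" or "top" or "wrist"; returns a dict with "pixels" (480x640x3 uint8, red, green, blue), "range_z" (480x640 float32, m along the optical axis (not along the pixel's ray), 0 where there is no reading), "fovy" (degrees; the focal length in pixels is half the picture's height over the tangent of half this angle, whatever the lens; pixels are square), "cx", "cy" (the principal point, pixels), "k1" (the pictures are not rectified: a ray, as slopes to the right and down, at radius r is drawn at 1 + k1 r^2 times it, then the intrinsics apply), "T" (4x4, takes a point from camera to world coordinates). Camera axes: x right, y up, looking along -z (the intrinsics and any distortion apply to the point x, -y, -z); pixel columns grow to the right and rows downward; lengths in m; the calibration is good to about 2 mm. A picture is of the moment at which its call begins.
- arm.job_done(): hands the job in; it is judged then, once.
The state is a dict: "t": time; "joint_pos": joint angles; "joint_vel": joint speeds; "joint_efforts": joint torques, N m; "eef_pos": TCP position; "tool_rot": TCP orientation; "force": force on the tool from outside, world axes, zero at the start; "ft_torque": the same for the moment, N m; "opening": opening from 0.0 (shut) to 1.0 (fully open); "grip_force": force on a finger pad.
Only numpy, scipy, OpenCV 4.12 (cv2) and the standard library are available. Lean on these libraries where they do the work, as an engineer would, in place of code of your own. Each camera call takes 0.05 s, during which the arm holds its last target. There are 200 camera calls.

TASK

Charge the wax melter with the ivory wax block: lift the lid off by its knob and set it aside knob-up on the round cork mat, lay the ivory block down flat on the bottom of the empty melter, then put the lid back so that it sits level and fully down in the rim. Set the lid and the block down rather than dropping them, and leave the honey-coloured block and the other things on the table where they are.

Things in the scene. Friction and masses are not known exactly. Their poses are not given: they have to be found in the camera images.
- melter: Round wax melter, dark blue-grey enamel, aluminium liner, fixed: 196 mm across, 100 mm high to the rim; black control panel on its -x side (to 116 mm from the axis), black carrying lugs on its +y and -y sides (to 127 mm). Origin on its axis at table level, z up. The liner is an empty round well: inside diameter 168 mm, flat floor 22 mm and rim 100 mm above the origin.
- lid: Loose round steel lid, 0.3 to 0.5 kg, 192 mm across. Origin at the centre of its underside, z up through the knob. A spigot (162 mm across, tapering to 148 at its foot) from z = 0 to 10 mm enters the melter's liner with 3 mm of play all round; the flange above it rests on the rim. Seated, its origin is 90 mm above the melter's. Set down, it stands on the spigot. Its domed top reaches z = 23 mm.
- lid_knob (a point): Centre of the lid's black round knob, on the lid's axis 50 mm above the lid's origin: diameter 38 mm from 41 to 58 mm above the lid's origin, top at 65 mm, on a stem of 18 mm diameter that leaves 11 mm of room under the knob.
- cork_mat: Round cork mat, 220 mm in diameter and 8 mm thick, fixed. Origin at the centre of its underside. It lies to the left or to the right of the melter, and the wax board on the other side.
- wax_board: Pale wooden board, 200 x 160 x 14 mm, fixed, with the two wax blocks lying on it beside each other. Origin at the centre of its underside, x along the 200 mm.
- ivory_block: Ivory-white wax block, 0.15 to 0.25 kg, 50 mm (x) by 100 mm (y) by 45 mm (z) with slightly rounded edges; origin at the centre of its underside. Grasp it across its 50 mm. About 50 mm of free room lies between it and the honey block.
- ivory_block_mid (a point): Centre of the ivory block, 22.5 mm above its origin.
- honey_block: Honey-coloured (dark yellow) wax block of the same size and axes, lying on the board too: leave it alone. Either block may be the one nearer the robot.
- wick_tin: Dark green tin box, 74 x 122 x 50 mm, behind on the left; leave alone.
- candle_jar: Amber candle jar with a pale gold tin lid, 72 mm across and 90 mm high, behind the melter; leave alone.
- tape_roll: Roll of brown tape lying flat, 104 mm across and 24 mm high, at the far left; leave alone.
- spatula: Black scraper lying flat, 192 mm long and 10 mm thick, behind on the left; leave alone.

How it is judged:
On the way, in this order (a step that is already met when the one before it is completed fails the run):
1. the lid stands knob-up and level on the cork mat, let go (horizontal distance between lid and cork_mat below 0.06 m and z of lid in the frame of cork_mat below 0.012 m and angle between lid's own z axis and vertical below 0.06 rad and linear speed of lid below 0.02 m/s and contact force between lid and the arm below 0.1 N and contact force between lid and the fingers below 0.1 N), for 0.2 s.
2. the ivory block lies flat on the bottom of the melter, let go (horizontal distance between ivory_block_mid and melter below 0.06 m and z of ivory_block_mid in the frame of melter below 0.051 m and linear speed of ivory_block below 0.02 m/s and contact force between ivory_block and the arm below 0.1 N and contact force between ivory_block and the fingers below 0.1 N), for 0.2 s.
At the end, for the whole second after the job is handed in: Lid back on the melter, released, at rest: centre within 7 mm of the axis, height within 3 mm of seated, within 2 degrees of level. Ivory block at rest on a long face on the melter's floor (centre at most 51 mm above the melter's origin). Honey block within 30 mm of its start (horizontal distance between lid and melter below 0.007 m and z of lid in the frame of melter between 0.087 and 0.093 m and angle between lid's own z axis and vertical below 0.035 rad and linear speed of each of lid, ivory_block below 0.02 m/s and horizontal distance between ivory_block_mid and melter below 0.06 m and z of ivory_block_mid in the frame of melter below 0.051 m and distance of honey_block from where it was at the start of the episode below 0.03 m); the robot touches nothing.
It fails at once if the lid is let go in the air and falls (faster than 0.6 m/s with no finger on it, a drop of about 20 mm) (contact force between lid and the fingers below 0.05 N and linear speed of lid above 0.6 m/s).
It fails at once if the ivory block is let go in the air and falls (faster than 0.7 m/s with no finger on it, a drop of about 25 mm) (contact force between ivory_block and the fingers below 0.05 N and linear speed of ivory_block above 0.7 m/s).
It fails at once if the honey block or another loose thing on the table is shifted by more than 30 mm (distance of any of honey_block, wick_tin, candle_jar, tape_roll, spatula from where it was at the start of the episode above 0.03 m).
It also fails if it takes over 72 s, if anything falls off the work surface, if the arm or the gripper's body presses on something with over 40 N, if the wrist force passes 120 N, or if a joint passes its speed limit or range.

## Working session

There is one attempt and no reset: what is moved stays moved. The work goes in short steps, Python scripts to look and compute and a shell command to move; the robot and the scene stay as the last step left them, time stands still between calls to the robot, and variables do not carry over. Pictures are saved under pics/ and viewed, at most 10 in all, crops included, and the job is handed in when it is done.

```bash
ls; mkdir -p pics
cat > h.py <<'E'
import numpy as np, cv2
from station import arm, capture
def pts(c):
    """world point of every pixel from range"""
    h,w=c["range_z"].shape; f=h/2/np.tan(np.radians(c["fovy"])/2)
    u,v=np.meshgrid(np.arange(w),np.arange(h)); 
    K=np.array([[f,0,c["cx"]],[0,f,c["cy"]],[0,0,1.]])
    n=cv2.undistortPoints(np.stack([u,v],-1).reshape(-1,1,2).astype(np.float64),K,np.array([c["k1"],0,0,0.])).reshape(h,w,2)
    d=c["range_z"]; P=np.stack([n[...,0]*d,-n[...,1]*d,-d],-1)
    T=np.array(c["T"]); W=P@T[:3,:3].T+T[:3,3]; W[d<=0]=np.nan
    return W
def save(c,n): cv2.imwrite(f"pics/{n}.png",c["pixels"][...,::-1])
E
python3 - <<'E'
from h import *
s=arm.read_state(); print({k:np.round(v,3) for k,v in s.items()})
for n in ("top","side"):
    c=capture(n); save(c,n+"0"); print(n,c["fovy"],c["k1"],np.round(c["T"],3).tolist()); np.savez(n+".npz",W=pts(c),p=c["pixels"])
E
```

```text
pics
{'t': np.float64(0.0), 'joint_pos': array([-1.179,  0.261, -0.139,  1.173, -0.   ,  1.571]), 'joint_vel': array([-0.001, -0.   , -0.001, -0.002,  0.001, -0.001]), 'joint_efforts': array([-0.0000e+00, -4.0568e+01,  2.5392e+01,  1.9000e-02, -0.0000e+00,
        0.0000e+00]), 'eef_pos': array([ 0.2  , -0.485,  0.23 ]), 'tool_rot': array([ 0.981,  0.195, -0.   , -0.001]), 'force': array([-0.224, -0.065, -0.792]), 'ft_torque': array([-0.048, -0.027,  0.024]), 'grip_force': np.float64(0.0), 'opening': np.float64(1.001)}
top 45.22488397512211 -0.17418489293839148 [[-0.012, 0.986, -0.164, 0.304], [-1.0, -0.01, 0.009, 0.118], [0.007, 0.164, 0.986, 1.892], [0.0, 0.0, 0.0, 1.0]]
side 48.809086532819904 0.031818336935482375 [[-0.902, 0.255, -0.349, 0.103], [-0.432, -0.565, 0.703, 1.08], [-0.018, 0.785, 0.62, 0.932], [0.0, 0.0, 0.0, 1.0]]
```

View pics/top0.png

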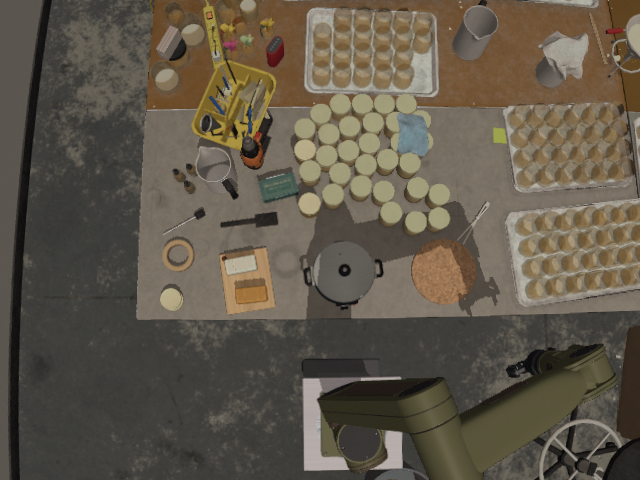

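View pics/side0.png

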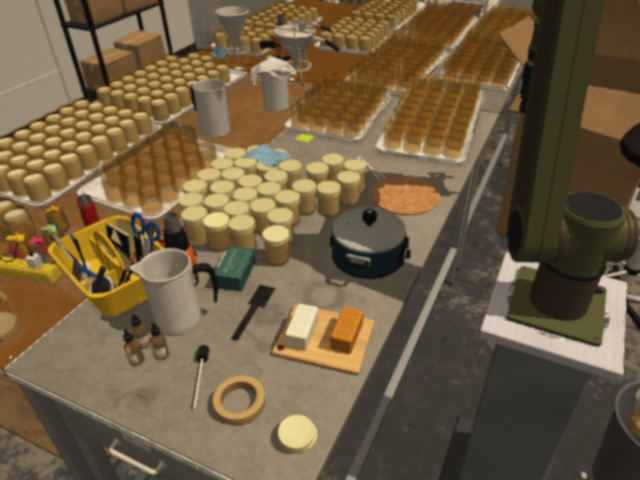

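Top view: knob at (344,270) on the melter, cork mat at (444,271) to the right, board at (247,281) on the left with ivory (240,264) farther from and honey (251,291) nearer the robot.

Run:
```python
from h import *
for n in ("top","side"):
    z=np.load(n+".npz"); W=z["W"]; hsv=cv2.cvtColor(z["p"],cv2.COLOR_RGB2HSV).astype(int); H,S,V=hsv[...,0],hsv[...,1],hsv[...,2]
    if n=="top":
        boxes=dict(knob=(330,257,358,283),lid=(305,235,382,305),ivory=(220,252,262,278),honey=(230,278,272,306),cork=(408,235,480,308),board=(215,245,278,316),jar=(297,192,322,218))
    else:
        boxes=dict(knob=(358,204,380,228),lid=(325,200,415,275),ivory=(280,300,322,352),honey=(325,303,367,355),cork=(370,175,445,216),board=(270,302,378,372),jar=(260,225,293,265))
    for k,(a,b,c,d) in boxes.items():
        w=W[b:d,a:c].reshape(-1,3); h,s,v=[q[b:d,a:c].ravel() for q in (H,S,V)]
        m=dict(knob=(w[:,2]>.142),lid=(w[:,2]>.096)&(w[:,2]<.118),ivory=(w[:,2]>.05)&(s<90)&(v>120),honey=(w[:,2]>.05)&(s>120),cork=(abs(w[:,2]-.008)<.006)&(s>75),board=(abs(w[:,2]-.014)<.005)&(s>60),jar=w[:,2]>.08)[k]
        p=w[m]; p=p[np.isfinite(p).all(1)]
        if len(p)<5: print(n,k,len(p),np.nanmax(w[:,2])); continue
        q=(p[:,:2]*1000).astype(np.float32); r=cv2.minAreaRect(q); ci=cv2.minEnclosingCircle(q)
        print(n,k,len(p),"mean",p.mean(0).round(4),"z95",np.percentile(p[:,2],[5,95]).round(3),"rect",np.round(r[0],1),np.round(r[1],1),round(r[2],1),"circ",np.round(ci[0],1),round(ci[1],1))
```

```text
top knob 120 mean [0.4811 0.0278 0.1519] z95 [0.144 0.158] rect [481.8  28.2] [33.6 37.4] 89.3 circ [481.8  27.1] 18.8
top lid 2693 mean [0.4812 0.028  0.1078] z95 [0.1   0.115] rect [482.3  27.3] [188.2 185.6] 88.5 circ [481.3  27.7] 96.5
top ivory 452 mean [0.512  0.3535 0.0587] z95 [0.051 0.066] rect [512.2 354.4] [ 50.8 101.1] 10.1 circ [513.3 354.7] 53.1
top honey 467 mean [0.4176 0.3208 0.0593] z95 [0.052 0.067] rect [417.9 320.7] [ 49.8 100.7] 6.5 circ [416.1 320.2] 53.4
top cork 2578 mean [ 0.4878 -0.3113  0.0078] z95 [0.003 0.013] rect [ 493.8 -308.6] [221.6 229.5] 89.4 circ [ 508.6 -292.2] 137.4
top board 1342 mean [0.4616 0.3347 0.014 ] z95 [0.01  0.018] rect [465.1 338.2] [200.3 162. ] 8.0 circ [466.8 338.8] 126.6
top jar 383 mean [0.7028 0.1331 0.0893] z95 [0.083 0.098] rect [703.6 132.6] [69.9 71.5] 80.4 circ [705.5 125.8] 43.0
side knob 123 mean [0.4806 0.0329 0.1504] z95 [0.144 0.156] rect [481.5  30.2] [33.3 36.4] 21.3 circ [482.5  30. ] 19.8
side lid 2411 mean [0.4757 0.0443 0.1066] z95 [0.1   0.112] rect [481.   28.9] [189.1 191.4] 24.5 circ [484.5  29.8] 99.2
side ivory 734 mean [0.5105 0.3617 0.0578] z95 [0.054 0.061] rect [512.7 357.5] [ 50.5 104.4] 10.8 circ [512.8 356.7] 53.4
side honey 770 mean [0.4146 0.3282 0.0577] z95 [0.053 0.061] rect [416.5 323.7] [ 50.1 101.2] 6.0 circ [413.8 323.2] 54.2
side cork 2039 mean [ 0.4856 -0.3043  0.0061] z95 [0.003 0.01 ] rect [ 487.6 -311.7] [216.3 232.6] 8.3 circ [ 473.9 -319.6] 128.3
side board 2606 mean [0.4495 0.3607 0.0132] z95 [0.01  0.016] rect [464.7 341.4] [200.  163.7] 8.4 circ [465.7 340.8] 125.1
side jar 402 mean [0.7016 0.1364 0.0877] z95 [0.082 0.091] rect [705.7 128. ] [69.  84.6] 25.2 circ [706.5 128.6] 43.6
```

```bash
python3 -m jog '0 .07 .128 .01 .85;0 .07 .128 .01 .85;0 .07 .128 .01 .85;0 .07 .128 .01 .85;0 .07 .128 .01 .85;0 .07 .128 .01 .85;0 .07 .128 .01 .85;0 .07 .128 .01 .85' 40; python3 -m jog '0 .07 .128 0 .85;0 .07 .128 0 .85;0 .07 .128 0 .85;0 .07 .128 0 .85;0 .07 .128 0 .85;0 .07 .128 0 .85;0 .07 .128 0 .85;0 .07 .128 0 .85'; python3 -m jog '0 0 0 0 0;0 0 0 0 0;0 0 0 0 0;0 0 0 0 0;0 0 0 0 0;0 0 0 0 0;0 0 0 0 0;0 0 0 0 0'
python3 - <<'E'
from h import *
s=arm.read_state(); print(s["eef_pos"].round(4),s["tool_rot"].round(4),s["joint_pos"].round(3)); a=2*np.arctan2(s["tool_rot"][1],s["tool_rot"][0]); print("closing deg",np.degrees(a)-90)
c=capture("wrist"); save(c,"w1"); W=pts(c); print(c["T"].round(3).tolist())
p=W[np.isfinite(W).all(2)]
for lo,hi in ((.145,.16),(.097,.112)):
    q=p[(p[:,2]>lo)&(p[:,2]<hi)&(np.hypot(p[:,0]-.482,p[:,1]-.028)<.11)]
    if len(q)>5:
        q2=(q[:,:2]*1000).astype(np.float32); print(len(q),cv2.minEnclosingCircle(q2),cv2.minAreaRect(q2),q[:,2].max())
E
```

```text
t: 0.77
eef_pos: [0.3406, -0.2274, 0.2512]
tool_rot: [0.859, 0.512, -0.0, -0.0]
force: [0.4, -0.5, -0.3]
opening: 1.001
grip_force: 0.0
t: 1.43
eef_pos: [0.4806, 0.0286, 0.251]
tool_rot: [0.639, 0.77, -0.0, -0.0]
force: [-0.1, -0.5, -0.5]
opening: 1.0
grip_force: 0.0
t: 2.1
eef_pos: [0.4803, 0.0262, 0.2515]
tool_rot: [0.641, 0.768, 0.0, 0.0]
force: [-0.5, 0.1, -0.5]
opening: 1.001
grip_force: 0.0
[0.4803 0.0262 0.2515] [6.408e-01 7.677e-01 1.000e-04 1.000e-04] [ 0.054  0.176 -0.196  1.198 -0.     1.446]
closing deg 10.296939603492888
[[0.984, -0.171, -0.052, 0.466], [0.178, 0.94, 0.291, 0.1], [-0.001, -0.295, 0.955, 0.394], [0.0, 0.0, 0.0, 1.0]]
2122 ((484.107666015625, 25.502511978149414), 18.98202896118164) ((484.0070495605469, 25.698015213012695), (37.1005859375, 36.90702438354492), 19.392940521240234) 0.1571220870531697
36008 ((483.81634521484375, 25.16995620727539), 96.30744934082031) ((483.9140625, 24.89459228515625), (190.3353729248047, 190.95339965820312), 6.066954135894775) 0.11199977826069135
```

View pics/w1.png

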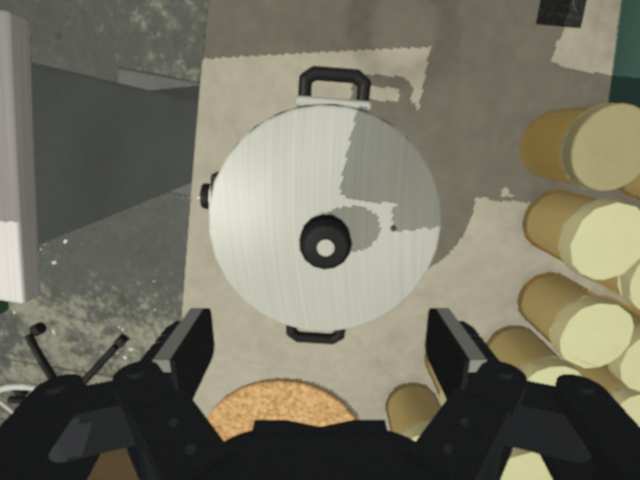

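The wrist picture shows the knob at (325,241), centred on the lid and between the fingers; measurements agree within 3 mm. Descending and gripping.

```bash
python3 -m jog '0 .011 .004 -.08 0;0 0 0 -.09 0;0 0 0 -.09 0;0 0 0 -.09 0;0 0 0 -.08 0;0 0 0 -.06 0;0 0 0 -.03 0;0 0 0 0 0' 50; python3 -m jog '.3 0 0 0 0;1 0 0 0 0;1 0 0 0 0;1 0 0 0 0;1 0 0 0 0;1 0 0 0 0;1 0 0 0 0;1 0 0 0 0' 50; python3 -m jog '1 0 0 0 0;1 0 0 0 0;1 0 0 .02 0;1 0 0 .02 0;1 0 0 .02 0;1 0 0 .02 0;1 0 0 0 0;1 0 0 0 0' 60
```

```text
t: 2.82
eef_pos: [0.4818, 0.0276, 0.1198]
tool_rot: [0.64, 0.768, -0.001, -0.001]
force: [-0.4, 0.1, 0.6]
opening: 1.0
grip_force: 0.0
t: 3.48
eef_pos: [0.4843, 0.0279, 0.1226]
tool_rot: [0.64, 0.768, 0.001, 0.001]
force: [-0.9, 0.0, 6.3]
opening: 0.419
grip_force: 49.9
t: 4.15
eef_pos: [0.4835, 0.0278, 0.1416]
tool_rot: [0.64, 0.768, 0.0, 0.0]
force: [-0.0, 0.3, -4.3]
opening: 0.418
grip_force: 60.6
```

```bash
python3 -m jog '1 0 0 .04 0;1 0 0 .05 0;1 0 0 .05 0;1 0 0 .04 0;1 0 0 .02 0;1 0 -.02 0 0;1 0 -.05 0 0;1 0 -.08 0 0'; python3 -m jog '1 .004 -.12 0 0;1 .004 -.14 0 0;1 .004 -.14 0 0;1 .004 -.14 0 0;1 .004 -.14 0 0;1 .004 -.14 0 0;1 0 -.13 0 0;1 0 -.11 0 0';  python3 -m jog '1 0 -.08 0 0;1 0 -.04 0 0;1 0 -.024 0 0;1 0 0 0 0;1 0 0 0 0;1 0 0 0 0;1 0 0 0 0;1 0 0 0 0'
python3 - <<'E'
from h import *
c=capture("side"); save(c,"s1")
c=capture("wrist"); W=pts(c); hsv=cv2.cvtColor(c["pixels"],cv2.COLOR_RGB2HSV)
q=W[(abs(W[...,2]-.008)<.006)&(hsv[...,1]>75)&(np.hypot(W[...,0]-.489,W[...,1]+.311)<.14)]
print(len(q)); 
c=capture("top"); W=pts(c); hsv=cv2.cvtColor(c["pixels"],cv2.COLOR_RGB2HSV)
x=W[(W[...,2]>.12)&(W[...,2]<.2)&(np.hypot(W[...,0]-.489,W[...,1]+.311)<.14)]; print(len(x))
np.savez("corkw.npz",q=q,x=x)
for a in(q,x):
    if len(a): print(a.min(0),a.max(0))
E
```

```text
t: 4.82
eef_pos: [0.4827, -0.0092, 0.1905]
tool_rot: [0.639, 0.769, -0.0, -0.001]
force: [-0.1, -0.2, -3.9]
opening: 0.412
grip_force: 60.8
t: 5.48
eef_pos: [0.4882, -0.2773, 0.1901]
tool_rot: [0.641, 0.768, -0.001, -0.001]
force: [0.3, -0.1, -3.4]
opening: 0.418
grip_force: 60.8
t: 6.15
eef_pos: [0.4893, -0.3096, 0.1915]
tool_rot: [0.64, 0.769, 0.0, -0.0]
force: [-0.5, -0.3, -3.9]
opening: 0.421
grip_force: 60.8
0
1495
[ 0.39918565 -0.36883408  0.16116035] [ 0.58361974 -0.21727074  0.19985338]
```

View pics/s1.png

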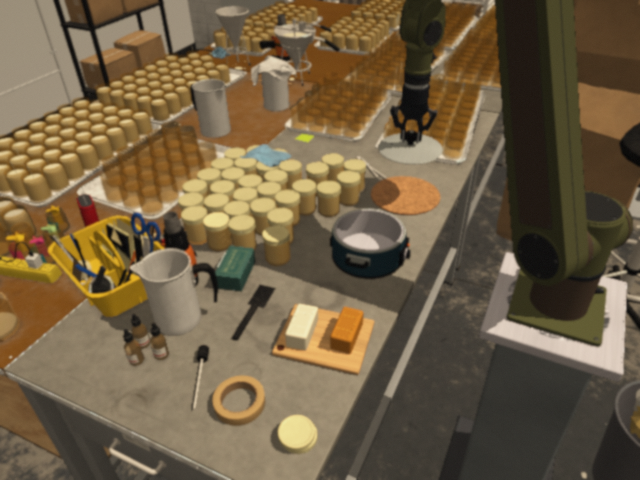

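The lid hangs level at (410,148) in the side view over the uncovered mat; the melter is empty. Lowering it by 0.151 m, slowly at the end.

```bash
python3 -m jog '1 0 0 -.06 0;1 0 0 -.1 0;1 0 0 -.11 0;1 0 0 -.11 0;1 0 0 -.09 0;1 0 0 -.06 0;1 0 0 -.04 0;1 0 0 -.01 0'; python3 -m jog '1 0 0 -.004 0;1 0 0 -.004 0;1 0 0 -.004 0;1 0 0 -.004 0;1 0 0 -.002 0;1 0 0 0 0;1 0 0 0 0;1 0 0 0 0'
```

```text
t: 6.97
eef_pos: [0.4881, -0.3098, 0.0445]
tool_rot: [0.64, 0.768, -0.0, -0.002]
force: [-0.6, -0.2, -3.8]
opening: 0.418
grip_force: 60.8
t: 7.63
eef_pos: [0.4893, -0.3108, 0.042]
tool_rot: [0.64, 0.768, 0.0, 0.0]
force: [-0.8, 0.2, -4.6]
opening: 0.416
grip_force: 60.8
```

```bash
python3 -m jog '1 0 0 -.004 0;1 0 0 -.004 0;1 0 0 0 0;1 0 0 0 0;1 0 0 0 0;1 0 0 0 0;1 0 0 0 0;1 0 0 0 0';python3 -m jog '1 0 0 -.004 0;1 0 0 0 0;1 0 0 0 0;1 0 0 0 0;1 0 0 0 0;1 0 0 0 0;1 0 0 0 0;1 0 0 0 0'
```

```text
t: 8.3
eef_pos: [0.4893, -0.3109, 0.0407]
tool_rot: [0.64, 0.768, -0.0, 0.0]
force: [-2.8, 0.5, 5.5]
opening: 0.42
grip_force: 61.7
t: 8.97
eef_pos: [0.4893, -0.3109, 0.0407]
tool_rot: [0.64, 0.768, -0.0, 0.001]
force: [-5.4, 2.1, 12.7]
opening: 0.414
grip_force: 62.4
```

```bash
python3 -m jog '.5 0 0 .003 0;.4 0 0 .002 0;.2 0 0 0 0;0 0 0 0 0;0 0 0 0 0;0 0 0 0 0;0 0 0 0 0;0 0 0 0 0'; python3 -m jog '0 0 0 .04 0;0 0 0 .07 0;0 0 0 .1 0;0 0 0 .12 0;0 0 0 .12 0;0 0 0 .1 0;0 0 0 .06 0;0 0 0 0 0'
python3 - <<'E'
from h import *
c=capture("wrist"); W=pts(c); r=np.hypot(W[...,0]-.489,W[...,1]+.311)
for lo,hi,e in ((.060,.075,.04),(.015,.032,.11)):
    q=W[(W[...,2]>lo)&(W[...,2]<hi)&(r<e)]; print(len(q),q[:,2].max().round(4),cv2.minEnclosingCircle((q[:,:2]*1000).astype(np.float32)),cv2.minAreaRect((q[:,:2]*1000).astype(np.float32)))
save(c,"w2")
E
```

```text
t: 9.63
eef_pos: [0.4892, -0.3107, 0.0399]
tool_rot: [0.64, 0.768, -0.0, -0.0]
force: [-0.3, 0.8, -0.6]
opening: 1.0
grip_force: 0.0
t: 10.3
eef_pos: [0.4915, -0.3122, 0.1977]
tool_rot: [0.64, 0.768, 0.001, 0.004]
force: [-0.5, 0.4, 0.5]
opening: 0.999
grip_force: 0.0
1796 0.0748 ((489.11444091796875, -313.28900146484375), 18.95104217529297) ((488.9882507324219, -312.8563232421875), (36.747005462646484, 36.79617691040039), 48.78361892700195)
32955 0.032 ((488.91650390625, -313.61456298828125), 96.42140197753906) ((488.9696350097656, -313.9280090332031), (190.3835906982422, 190.67666625976562), 31.628650665283203)
```

View pics/w2.png

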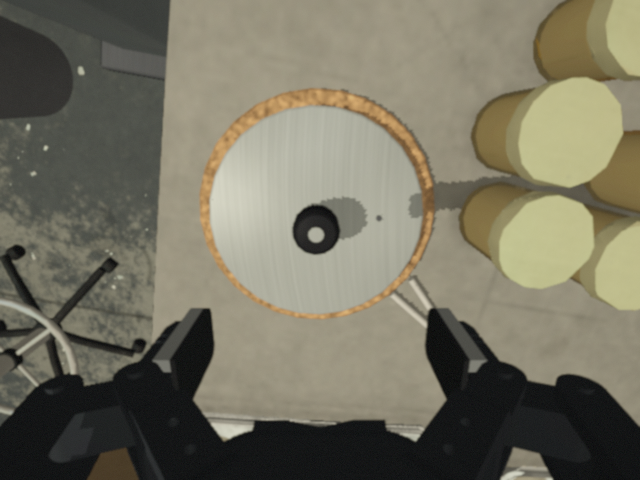

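The lid stands centred and level on the mat (knob at (316,231)). On to the ivory block.

```bash
python3 -m jog '0 .004 .04 0 0;0 .004 .08 0 0;0 .004 .12 0 0;0 .004 .13 0 0;0 .004 .13 0 0;0 .004 .13 0 0;0 .004 .13 0 0;0 .004 .13 0 0'; python3 -m jog '0 .004 .13 0 0;0 .004 .13 0 0;0 .004 .13 0 0;0 .004 .13 0 0;0 .004 .13 0 0;0 .004 .13 0 0;0 .004 .13 0 0;0 .004 .13 0 0'; python3 -m jog '0 .004 .13 0 0;0 .004 .13 0 0;0 .004 .13 0 0;0 .004 .13 0 0;0 .004 .13 0 0;0 .004 .06 0 0;0 .004 .028 0 0;0 0 0 0 0'; python3 -m jog '0 0 0 0 0;0 0 0 0 0;0 0 0 0 0;0 0 0 0 0;0 0 0 0 0;0 0 0 0 0;0 0 0 0 0;0 0 0 0 0' | head -3
python3 - <<'E'
from h import *
c=capture("wrist"); W=pts(c); save(c,"w3"); hsv=cv2.cvtColor(c["pixels"],cv2.COLOR_RGB2HSV); S=hsv[...,1]
q=W[(abs(W[...,2]-.059)<.006)&(S<100)&(np.hypot(W[...,0]-.512,W[...,1]-.356)<.07)]; print(len(q),cv2.minAreaRect((q[:,:2]*1000).astype(np.float32)))
s=arm.read_state(); print(np.degrees(2*np.arctan2(s["tool_rot"][1],s["tool_rot"][0]))-90)
E
```

```text
t: 11.02
eef_pos: [0.4954, -0.0858, 0.1908]
tool_rot: [0.64, 0.768, -0.001, -0.002]
force: [1.0, 0.1, -0.5]
opening: 1.003
grip_force: 0.0
t: 11.68
eef_pos: [0.5031, 0.1735, 0.1908]
tool_rot: [0.64, 0.768, -0.002, -0.001]
force: [0.6, 0.1, -0.7]
opening: 1.004
grip_force: 0.0
t: 12.35
eef_pos: [0.5109, 0.3574, 0.1907]
tool_rot: [0.639, 0.769, -0.001, -0.0]
force: [-0.1, 0.3, -0.2]
opening: 0.997
grip_force: 0.0
t: 13.02
eef_pos: [0.5123, 0.3561, 0.1927]
tool_rot: [0.64, 0.768, 0.0, 0.0]
7544 ((514.2525634765625, 356.04864501953125), (50.043338775634766, 98.50684356689453), 10.288191795349121)
10.357911437750033
```

View pics/w3.png

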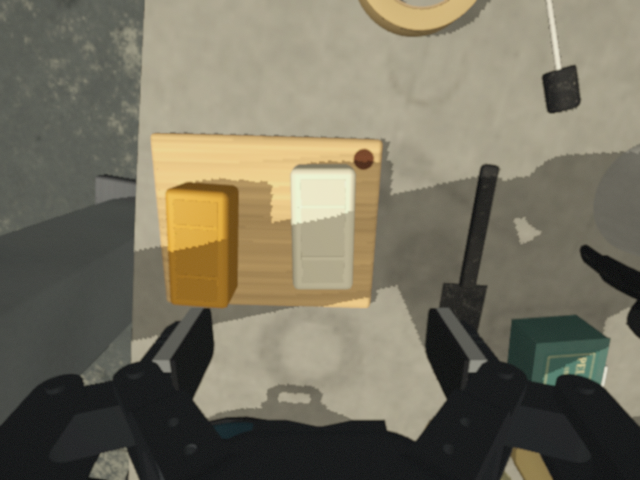

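Ivory block at (323,228), aligned with the fingers (10.3°), fingers straddle it clear of the honey block. Descend and grip.

```bash
python3 -m jog '0 .004 .004 -.06 0;0 0 0 -.1 0;0 0 0 -.12 0;0 0 0 -.12 0;0 0 0 -.1 0;0 0 0 -.08 0;0 0 0 -.05 0;0 0 0 -.018 0' 40; python3 -m jog '0 0 0 0 0;.2 0 0 0 0;1 0 0 0 0;1 0 0 0 0;1 0 0 0 0;1 0 0 0 0;1 0 0 0 0;1 0 0 0 0' 40; python3 -m jog '1 0 0 0 0;1 0 0 .03 0;1 0 0 .06 0;1 0 0 .1 0;1 0 0 .13 0;1 0 0 .12 0;1 0 0 .1 0;1 0 0 .06 0' 45
```

```text
t: 13.73
eef_pos: [0.5115, 0.3562, 0.0278]
tool_rot: [0.64, 0.768, -0.002, -0.001]
force: [0.4, 0.1, 0.2]
opening: 0.998
grip_force: 0.0
t: 14.4
eef_pos: [0.5145, 0.3581, 0.0322]
tool_rot: [0.64, 0.768, 0.002, 0.0]
force: [0.5, -0.2, 6.5]
opening: 0.579
grip_force: 43.7
t: 15.07
eef_pos: [0.5137, 0.3577, 0.1838]
tool_rot: [0.64, 0.768, 0.001, 0.0]
force: [1.2, 0.3, -2.5]
opening: 0.578
grip_force: 47.8
```

```bash
python3 -m jog '1 -.01 -.04 0 0;1 -.01 -.08 0 0;1 -.01 -.12 0 0;1 -.01 -.13 0 0;1 -.01 -.13 0 0;1 -.01 -.13 0 0;1 -.01 -.13 0 0;1 -.01 -.13 0 0'; python3 -m jog '1 -.01 -.13 0 0;1 -.01 -.12 0 0;1 -.01 -.1 0 0;1 -.01 -.05 0 0;1 0 -.03 0 0;1 0 0 0 0;1 0 0 0 0;1 0 0 0 0'
python3 - <<'E'
from h import *
c=capture("wrist"); W=pts(c); save(c,"w4")
c=capture("side"); save(c,"s4"); print(arm.read_state()["eef_pos"])
r=np.hypot(W[...,0]-.4835,W[...,1]-.0265)
q=W[(abs(W[...,2]-.1)<.004)&(r<.105)]; print(len(q)); 
if len(q): print(cv2.minEnclosingCircle((q[:,:2]*1000).astype(np.float32)))
E
```

```text
t: 15.73
eef_pos: [0.4907, 0.1323, 0.1788]
tool_rot: [0.64, 0.768, -0.002, -0.001]
force: [0.4, 0.5, -2.1]
opening: 0.573
grip_force: 47.8
t: 16.4
eef_pos: [0.483, 0.028, 0.1801]
tool_rot: [0.64, 0.768, -0.0, -0.0]
force: [-0.3, 0.4, -2.6]
opening: 0.575
grip_force: 47.8
[0.48323887 0.02819935 0.1803206 ]
10640
((483.7251892089844, 25.762453079223633), 95.80355072021484)
```

View pics/w4.png

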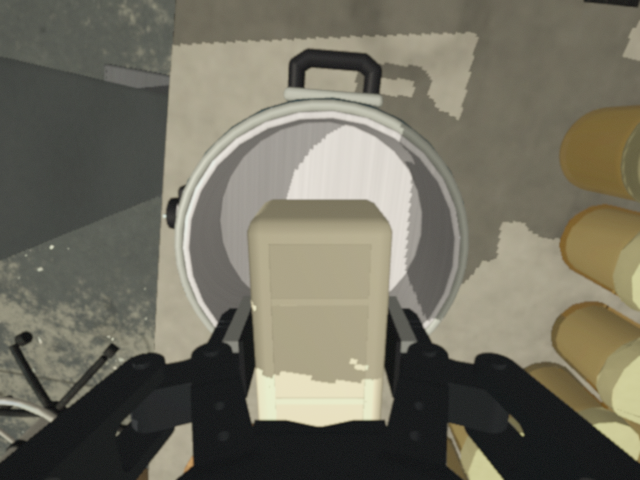

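The block hangs level, centred over the empty well (rim circle agrees with the axis within 1 mm). Lowering to the floor.

```bash
python3 -m jog '1 0 0 -.05 0;1 0 0 -.09 0;1 0 0 -.11 0;1 0 0 -.11 0;1 0 0 -.08 0;1 0 0 -.06 0;1 0 0 -.03 0;1 0 0 -.018 0'; python3 -m jog '1 0 0 -.004 0;1 0 0 -.004 0;1 0 0 -.004 0;1 0 0 0 0;1 0 0 0 0;1 0 0 0 0;1 0 0 0 0;1 0 0 0 0';  python3 -m jog '1 0 0 -.004 0;1 0 0 0 0;1 0 0 0 0;1 0 0 0 0;1 0 0 0 0;1 0 0 0 0;1 0 0 0 0;1 0 0 0 0'
```

```text
t: 17.17
eef_pos: [0.4826, 0.0279, 0.0425]
tool_rot: [0.64, 0.769, -0.001, -0.001]
force: [-0.3, 0.2, -2.4]
opening: 0.577
grip_force: 47.7
t: 17.83
eef_pos: [0.4834, 0.0272, 0.0408]
tool_rot: [0.64, 0.768, 0.0, 0.0]
force: [0.2, 0.4, -3.0]
opening: 0.575
grip_force: 47.7
t: 18.5
eef_pos: [0.4835, 0.0272, 0.0402]
tool_rot: [0.64, 0.768, 0.0, 0.0]
force: [-2.5, -1.3, 5.8]
opening: 0.577
grip_force: 48.7
```

Contact on the floor. Release and rise.

```bash
python3 -m jog '.35 0 0 0 0;.2 0 0 0 0;0 0 0 0 0;0 0 0 0 0;0 0 0 0 0;0 0 0 0 0;0 0 0 0 0;0 0 0 0 0'; python3 -m jog '0 0 0 .04 0;0 0 0 .07 0;0 0 0 .1 0;0 0 0 .12 0;0 0 0 .12 0;0 0 0 .1 0;0 0 0 .06 0;0 0 0 0 0'
python3 - <<'E'
from h import *
c=capture("wrist"); W=pts(c); save(c,"w5")
q=W[(abs(W[...,2]-.067)<.006)&(np.hypot(W[...,0]-.4835,W[...,1]-.0275)<.06)]; print(len(q),q[:,2].mean(),q[:,2].std(),cv2.minAreaRect((q[:,:2]*1000).astype(np.float32)))
E
```

```text
t: 19.17
eef_pos: [0.4832, 0.0273, 0.0395]
tool_rot: [0.64, 0.768, -0.0, 0.0]
force: [0.8, -0.0, -0.3]
opening: 1.003
grip_force: 0.0
t: 19.83
eef_pos: [0.4858, 0.0274, 0.1958]
tool_rot: [0.64, 0.768, 0.002, 0.003]
force: [0.2, -0.3, 0.1]
opening: 1.002
grip_force: 0.0
7771 0.06655704610477983 0.0011614600500562215 ((483.23333740234375, 24.78856658935547), (50.0618896484375, 98.66583251953125), 10.319241523742676)
```

View pics/w5.png

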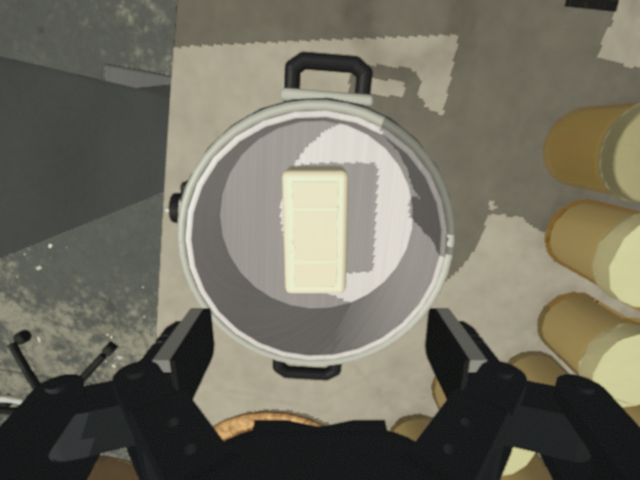

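Block (315,230) lies flat and centred in the well (top at 66.6 mm). Back to the lid.

```bash
python3 -m jog '0 .003 -.04 0 0;0 .003 -.08 0 0;0 .003 -.12 0 0;0 .003 -.13 0 0;0 .003 -.13 0 0;0 .003 -.13 0 0;0 .003 -.13 0 0;0 .003 -.13 0 0'; python3 -m jog '0 0 -.13 0 0;0 0 -.13 0 0;0 0 -.11 0 0;0 0 -.06 0 0;0 0 -.033 0 0;0 0 0 0 0;0 0 0 0 0;0 0 0 0 0';  python3 -m jog '0 0 0 -.05 0;0 0 0 -.09 0;0 0 0 -.11 0;0 0 0 -.11 0;0 0 0 -.1 0;0 0 0 -.08 0;0 0 0 -.05 0;0 0 0 -.015 0'
```

```text
t: 20.55
eef_pos: [0.4875, -0.197, 0.19]
tool_rot: [0.64, 0.768, -0.001, -0.002]
force: [1.0, 1.1, -0.3]
opening: 1.001
grip_force: 0.0
t: 21.22
eef_pos: [0.489, -0.3094, 0.1917]
tool_rot: [0.64, 0.769, 0.0, -0.001]
force: [0.3, 0.5, -0.2]
opening: 1.0
grip_force: 0.0
t: 21.88
eef_pos: [0.4877, -0.3081, 0.0386]
tool_rot: [0.639, 0.769, -0.0, -0.002]
force: [-0.7, -0.0, -0.6]
opening: 0.999
grip_force: 0.0
```

```bash
python3 -m jog '0 0 -.006 0 0;0 0 0 0 0;0 0 0 0 0;0 0 0 0 0;0 0 0 0 0;0 0 0 0 0;0 0 0 0 0;0 0 0 0 0' 50
```

```text
t: 22.55
eef_pos: [0.4893, -0.3126, 0.041]
tool_rot: [0.64, 0.768, 0.0, 0.0]
force: [0.4, -1.1, 0.2]
opening: 1.004
grip_force: 0.0
```

```bash
python3 -m jog '0 0 .006 0 0;0 0 0 0 0;.3 0 0 0 0;1 0 0 0 0;1 0 0 0 0;1 0 0 0 0;1 0 0 0 0;1 0 0 0 0' 50; python3 -m jog '1 0 0 0 0;1 0 0 .02 0;1 0 0 .06 0;1 0 0 .1 0;1 0 0 .13 0;1 0 0 .13 0;1 0 0 .1 0;1 0 0 .05 0' 60;  python3 -m jog '1 0 0 0 0;1 0 0 0 0;1 0 0 0 0;1 0 0 0 0;1 0 0 0 0;1 0 0 0 0;1 0 0 0 0;1 0 0 0 0'
```

```text
t: 23.22
eef_pos: [0.4893, -0.311, 0.0411]
tool_rot: [0.64, 0.768, 0.0, 0.0]
force: [-0.7, -0.4, 2.1]
opening: 0.42
grip_force: 50.0
t: 23.88
eef_pos: [0.4902, -0.3116, 0.1915]
tool_rot: [0.64, 0.768, 0.0, 0.002]
force: [0.7, -1.2, -4.7]
opening: 0.414
grip_force: 60.8
t: 24.55
eef_pos: [0.4891, -0.3109, 0.1878]
tool_rot: [0.64, 0.768, -0.0, -0.0]
force: [0.4, 0.3, -4.4]
opening: 0.417
grip_force: 60.8
```

```bash
python3 -m jog '1 -.003 .03 0 0;1 -.003 .07 0 0;1 -.003 .11 0 0;1 -.003 .13 0 0;1 -.003 .13 0 0;1 -.003 .13 0 0;1 -.004 .13 0 0;1 0 .13 0 0'; python3 -m jog '1 0 .13 0 0;1 0 .13 0 0;1 0 .11 0 0;1 0 .075 0 0;1 0 .04 0 0;1 0 .01 0 0;1 0 0 0 0;1 0 0 0 0';  python3 -m jog '1 0 0 -.03 0;1 0 0 -.05 0;1 0 0 -.05 0;1 0 0 -.03 0;1 0 0 -.01 0;1 0 0 0 0;1 0 0 0 0;1 0 0 0 0'
python3 - <<'E'
from h import *
c=capture("wrist"); W=pts(c); z0=.09+arm.read_state()["eef_pos"][2]-.1226
r=np.hypot(W[...,0]-.484,W[...,1]-.026); q=W[(abs(W[...,2]-z0-.012)<.004)&(r<.105)]
print(z0,len(q)); print(cv2.minEnclosingCircle((q[:,:2]*1000).astype(np.float32)) if len(q) else 0)
E
```

```text
t: 25.22
eef_pos: [0.483, -0.094, 0.1885]
tool_rot: [0.64, 0.768, 0.0, 0.0]
force: [0.7, -0.2, -3.5]
opening: 0.418
grip_force: 60.8
t: 25.88
eef_pos: [0.4837, 0.027, 0.1883]
tool_rot: [0.641, 0.768, -0.0, 0.0]
force: [1.0, 0.3, -4.7]
opening: 0.42
grip_force: 60.8
t: 26.55
eef_pos: [0.4844, 0.0276, 0.1464]
tool_rot: [0.64, 0.768, 0.0, 0.0]
force: [0.8, -0.3, -3.8]
opening: 0.421
grip_force: 60.8
0.1138736859865256 26881
((484.1587219238281, 24.97966766357422), 96.20716857910156)
```

Lid centre repeats its original seated position within 0.5 mm. Insert slowly.

```bash
python3 -m jog '1 0 0 -.012 0;1 0 0 -.016 0;1 0 0 -.016 0;1 0 0 -.014 0;1 0 0 -.012 0;1 0 0 -.01 0;1 0 0 -.006 0;1 0 0 0 0'; python3 -m jog '1 0 0 -.004 0;1 0 0 0 0;1 0 0 -.004 0;1 0 0 0 0;1 0 0 0 0;1 0 0 0 0;1 0 0 0 0;1 0 0 0 0'
```

```text
t: 27.27
eef_pos: [0.4834, 0.0278, 0.1238]
tool_rot: [0.64, 0.768, -0.0, -0.0]
force: [0.0, 0.4, -5.1]
opening: 0.416
grip_force: 60.8
t: 27.93
eef_pos: [0.4839, 0.0278, 0.1231]
tool_rot: [0.64, 0.768, 0.0, 0.0]
force: [-3.5, 0.2, 6.1]
opening: 0.413
grip_force: 61.7
```

Seated contact at the original height. Release, rise, check.

```bash
python3 -m jog '.5 0 0 0 0;.4 0 0 0 0;.2 0 0 0 0;0 0 0 0 0;0 0 0 0 0;0 0 0 0 0;0 0 0 0 0;0 0 0 0 0'; python3 -m jog '0 0 0 .03 0;0 0 0 .07 0;0 0 0 .1 0;0 0 0 .12 0;0 0 0 .1 0;0 0 0 .06 0;0 0 0 .03 0;0 0 0 0 0'
python3 - <<'E'
from h import *
c=capture("wrist"); W=pts(c); save(c,"w6")
r=np.hypot(W[...,0]-.484,W[...,1]-.0255); q=W[(W[...,2]>.097)&(W[...,2]<.112)&(r<.11)]
print(cv2.minEnclosingCircle((q[:,:2]*1000).astype(np.float32)))
k=W[(W[...,2]>.13)&(r<.03)]; print(k[:,2].max())
q=W[(r>.086)&(r<.093)&(W[...,2]>.09)&(W[...,2]<.12)]; A=np.c_[q[:,:2]-[.484,.0255],np.ones(len(q))]; print(np.linalg.lstsq(A,q[:,2],rcond=None)[0])
E
```

```text
t: 28.6
eef_pos: [0.4838, 0.0278, 0.1223]
tool_rot: [0.64, 0.768, 0.0, -0.0]
force: [-0.4, -0.3, 0.5]
opening: 0.997
grip_force: 0.0
t: 29.27
eef_pos: [0.485, 0.0279, 0.2519]
tool_rot: [0.64, 0.768, 0.001, 0.002]
force: [0.4, 0.3, -0.8]
opening: 0.999
grip_force: 0.0
((483.53271484375, 24.9129638671875), 96.41806030273438)
0.34932092191414427
[-0.00129015 -0.00171543  0.1047728 ]
```

View pics/w6.png

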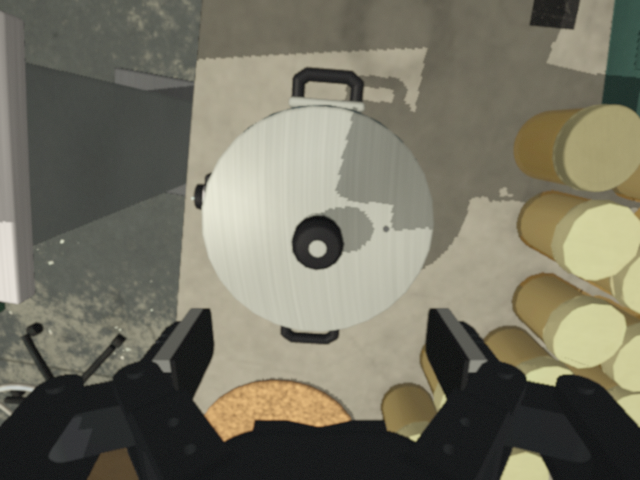

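The lid (knob at (317,242)) is seated, level to 0.002 rad, and within about 0.5 mm of where it started; the gripper is clear.

```bash
python3 -c "
from station import arm
print(arm.job_done())"
```

```text
the job is handed in; nothing more can be done
None
```

The ivory block lies flat on the melter's floor, the lid is back level and within about 0.5 mm of its starting position, and the job was handed in at about 29 s of the 72 s; no verdict was returned.

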